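# Hold the dosing-pump cover open for a tube change

### The job

The detergent dosing unit lies on its back so that a colleague can change a pump tube. Slide the cover's catch all the way back to its end stop, then raise the pump cover and hold it steady at 60 degrees from shut, short of its own stop, because it drops shut when let go. Finish while still holding it there with the gripper, and leave the other things on the table where they are.

Things in the scene. Friction and masses are not known exactly. Their poses are not given: they have to be found in the camera images.
- dosing_unit: Detergent dosing unit: white case fixed on the table, lying on its back, 220 mm (its x) by 320 mm (its y), top 100 mm up. Origin on the table under it, z up. -x (towards the robot, turned up to 20 degrees) is the hose side: nipples stick out 26 mm at 45 mm height. +y end: display and keys. -y end: pump bay under the cover. The catch sits on the case's strip along the -x edge.
- catch (a joint): Slide catch of the cover, in m: 0 = bolted (bolt over a lug of the cover, blocking it), 0.040 = drawn back to its end stop, cover free. Grows towards the unit's +y (the end with the keys). Starts within 6 mm of 0, drags with about 2 N, stays where it is left.
- catch_grip (a point): On the axis of the catch's upright black knob, 12 mm below its top, 130 mm above the table; moves with it. Knob 14 mm (unit x) by 16 mm (unit y), standing on an 8 mm rod along y whose top is 14 mm below this point. Case top 30 mm, cover top 24 mm below it. Cover edge 18 mm off towards +x, case edge 22 mm off towards -x. Staples 20 mm high span the rod 30 mm off (-y) and 72 mm (+y) at 0.
- pump_cover (a joint): Angle of the pump cover (grey frame with a clear window) about its hinge, in rad: 0 = shut, 1.047 = 60 degrees open, 1.40 = its end stop. No stay: it weighs about 0.4 kg and falls shut from any angle when let go.
- cover_hinge (a point): Middle of the cover's hinge line, 103 mm above the table, fixed to the unit. The line runs along the unit's x. The shut cover lies level from here towards the unit's -y, 172 mm wide (x) and 6 mm thick; its free -y edge rises as it opens.
- cover_handle (a point): Middle of the cover's handle bar, on its axis, 229 mm from the hinge line in the cover's mid plane (103 mm up when shut); moves with the cover. Black round bar, 12 mm thick, 92 mm long, parallel to the hinge, on two end arms 82 mm apart; a clear window 30 mm wide lies between bar and cover edge. Shut, the bar overhangs the case's -y end, axis 34 mm outside it, nothing fixed above or below.
- detergent: White detergent bottle with a cap, 80 mm across, 220 mm tall; origin at the centre of its underside. Bystander.
- softener: Grey plastic jar, 68 mm across, 100 mm tall; origin at the centre of its underside. Bystander.
- screwdriver: Screwdriver 190 mm long lying on the table in front of the unit. Bystander.
- brush: Flat brush with a wooden handle, 180 mm long, lying on the table. Bystander.
- dose_cup: White dosing cup, 62 mm across, 65 mm tall; origin at the centre of its underside. Bystander.
- spare_rotor: Spare pump rotor, a 52 mm steel disc with three rollers, 26 mm tall; origin at the centre of its underside. Bystander.
- parts_tray: Low steel tray of small parts, 170 x 120 x 30 mm; origin at the centre of its underside. Bystander.

How it is judged (in metres and radians):
On the way, in this order (a step that is already met when the one before it is completed fails the run):
1. the catch is drawn fully back, with the cover still shut (value of joint catch above 0.034 m and value of joint pump_cover below 0.1 rad), for 0.2 s.
2. the gripper has lifted the cover clear of the pump bay (value of joint pump_cover above 0.5 rad and contact force between the fingers and pump_cover above 0.3 N), for 0.2 s.
At the end, for the whole second after the job is handed in: The cover stands 54 to 66 degrees open (0.942 to 1.152 rad), still (under 0.1 rad/s), carried by the fingers (contact over 0.3 N) and short of its end stop; the catch is still drawn back at least 34 of its 40 mm; no bystander has moved more than 40 mm or been knocked over (value of joint pump_cover between 0.942 and 1.152 rad and contact force between the fingers and pump_cover above 0.3 N and velocity of joint pump_cover between -0.1 and 0.1 rad/s and value of joint catch above 0.034 m); the arm keeps its last pose, push and grip.
It fails at once if a bystander is pushed more than 40 mm from its place (distance of any of detergent, softener, screwdriver, brush, dose_cup, spare_rotor, parts_tray from where it was at the start of the episode above 0.04 m).
It fails at once if a bystander that stands upright is knocked over (angle between any of detergent, softener, dose_cup, spare_rotor, parts_tray's own z axis and vertical above 0.6 rad).
It also fails if it takes over 58 s, if anything falls off the work surface, if the arm or the gripper's body presses on something with over 40 N, if the wrist force passes 120 N, or if a joint passes its speed limit or range.

### The arm

A 6-joint arm with a two-finger parallel gripper is mounted at the origin on the work surface. World frame = base frame: x ahead of the robot, y to its left, z up, the work surface at z = 0. Lengths are in m, angles in degrees, forces in N, time in s.
With the tool pointing down it reaches from about 0.3 to 0.85 m from the base axis. Payload 4.2 kg.
Tool frame: the origin (TCP) lies midway between the tips of the shut fingers; the grasp point (between the pads) lies 19 mm behind it; z points along the fingers, y is the direction in which the jaws open and shut (so a half turn about z gives the same grasp; the last joint's range is limited). The gripper opens to 91 mm and grips with 3 to 60 N. Pads are 32 mm wide; open, the fingers measure 118 mm over their backs; the gripper's body (76 mm by 178 mm) begins 60 mm behind the grasp point.
Start: joints at [-76.261, 18.312, 89.639, -0, 72.044, -1.146], TCP at [0.148, -0.556, 0.214] pointing down, gripper open.
Joint ranges: [-177.97, 177.97], [-48.28, 115.42], [12.27, 149.76], [-77.06, 257.06], [2.81, 150.46], [-146.56, 146.56]. Speed limits (degrees/s): [147.25, 147.25, 180, 180, 180, 180].

### API

Orientations are given as a 3x3 rotation matrix whose columns are the frame's x, y, z axes.
In Python, from cell import env, read_camera, sign_off, boxes_of, place_of gives the robot as it stands. The module is installed in compiled form; this text tells all that it offers.
- The arm moves only by the tool jog_arm, never from a script. Its argument "steps" is a list of rows, each a list of 5 numbers: the shift along the world's x, y, z in m, then the turn about the world's z in rad, then the opening, from 0 (shut) to 1 (fully open). A call has 1 to 12 rows; each row is the pose to reach, as a shift and turn from the pose commanded when the call began; what a row does not reach only later rows make up. A row lasts 1/10 s, in which the tool goes at most 50 mm and 8.59 degrees, less where a joint would pass 70% of its speed; a pose out of reach is approached as far as the arm can. A call with a gripper value outside its range is refused whole. The fingers move at their own pace and stop on an object; the grip force is fixed at half the most. Time passes only in rows, so rows that repeat a pose let the fingers close. It gives the time, the measured TCP pose, the force and the opening at its end, in the units of the state.
- env.get_state(): the state, without advancing time (a new reading comes with each control period).
- read_camera(name): name is "scene" or "top" or "wrist"; returns a dict with "img" (480x640x3 uint8, red, green, blue), "intrinsics" (3x3 intrinsics, pixels), "R" (3x3) and "t" (3): a world point X has camera coordinates R X + t. Camera axes: x right, y down, z forward; pixel columns grow to the right and rows downward; lengths in m; the calibration is good to about 2 mm. A picture is of the moment at which its call begins. There is no depth.
- sign_off(): hands the job in, once; it reports no verdict.
Trained networks look in a picture, given as the dict that the camera call returned (one of the last four; its "shot" number tells which), for a name from the list of things; names that differ only in an ending like _2 or _b are one class to them, and where a whole thing is asked for, a point or a joint stands for the part that bears it (a point fixed in the world has none). Each returns a list of dicts, best first, with "score" (0 to 1); they miss things now and then, are a little off and sometimes report something else, mostly with a low value. They report only what shows in the picture. A call takes as long as a camera call.
- boxes_of(picture, target): "pixel" ([column, row] in pixels, amid what is visible of it).
- place_of(picture, target): "pixel" ([column, row] in pixels: a listed point, or the origin of a listed thing).
The state is a dict: "time_s": time; "q": joint angles; "qvel": joint speeds; "tau": joint torques, N m; "tcp_pos": TCP position; "eef_rot": TCP orientation; "ft_force": force on the tool from outside, world axes, zero at the start; "wrist_torque": the same for the moment, N m; "opening": opening from 0.0 (shut) to 1.0 (fully open).
Only numpy, scipy, OpenCV 4.12 (cv2) and the standard library are available. Lean on these libraries where they do the work, as an engineer would, in place of code of your own. Each camera call takes 0.05 s, during which the arm holds its last target. There are 200 camera calls.

## Working session

There is one attempt and no reset: what is moved stays moved. The work goes in short steps, Python scripts to look and compute and a tool call to move; the robot and the scene stay as the last step left them, time stands still between calls to the robot, and variables do not carry over. Pictures are saved under pics/ and viewed, about 8 in all and at most 12, crops included, and the job is handed in when it is done.

Besides the shell and the picture viewer there is one more tool, called after ">>>" as name(argument=value, ...), one argument or row to a line, values as JSON. jog_arm: Moves the arm, as the interface text tells. Its arguments: {"type":"object","properties":{"steps":{"type":"array","items":{"type":"array","items":{"type":"number"}}}},"required":["steps"]}

```bash
mkdir -p pics; cat > h.py <<'E'
import numpy as np, cv2
from cell import env, read_camera, sign_off, boxes_of, place_of
def onplane(p,px,z):
    K,R,t=map(np.array,(p["intrinsics"],p["R"],p["t"]))
    d=R.T@np.linalg.solve(K,[px[0],px[1],1]); c=-R.T@t
    return c+d*(z-c[2])/d[2]
def proj(p,X):
    c=np.array(p["R"])@X+np.array(p["t"]); u=np.array(p["intrinsics"])@c; return u[:2]/u[2]
def save(p,n): cv2.imwrite(f"pics/{n}.png",cv2.cvtColor(p["img"],cv2.COLOR_RGB2BGR))
E
python3 - <<'E'
from h import *
np.set_printoptions(precision=3,suppress=True)
Z=dict(dosing_unit=0,catch_grip=.13,cover_hinge=.103,cover_handle=.103,detergent=0,softener=0,screwdriver=0.01,brush=0.01,dose_cup=0,spare_rotor=0,parts_tray=0)
ps=[]
for c in("top","scene"):
    p=read_camera(c);save(p,c+"1");ps.append(p)
    print(c,"cam",-np.array(p["R"]).T@np.array(p["t"]))
    for n,z in Z.items():
        for r in place_of(p,n)[:2]: print(n,np.array(r["pixel"]),round(r["score"],2),onplane(p,r["pixel"],z))
print(env.get_state())
cv2.imwrite("pics/a.png",cv2.cvtColor(np.vstack([cv2.resize(p["img"],(400,300)) for p in ps]),cv2.COLOR_RGB2BGR))
E
```

```text
top cam [0.367 0.048 1.499]
dosing_unit [347.3 248.5] 0.76 [0.597 0.001 0.   ]
catch_grip [362.3 280.7] 0.52 [ 0.498 -0.033  0.13 ]
catch_grip [420.9 256. ] 0.38 [ 0.561 -0.176  0.13 ]
cover_hinge [337.3 234.8] 0.84 [0.615 0.029 0.103]
cover_handle [420.5 257.5] 0.55 [ 0.561 -0.18   0.103]
detergent [256.3 213.7] 0.56 [0.688 0.25  0.   ]
softener [250.4 249.2] 0.6 [0.59  0.262 0.   ]
screwdriver [346.8 250.6] 0.61 [0.589 0.002 0.01 ]
brush [338.1 237. ] 0.66 [0.626 0.026 0.01 ]
dose_cup [447.8 266.4] 0.69 [ 0.553 -0.27   0.   ]
spare_rotor [449.3 241.5] 0.62 [ 0.621 -0.275  0.   ]
parts_tray [492.2 296.6] 0.61 [ 0.474 -0.386  0.   ]
scene cam [ 1.227 -0.384  0.677]
dosing_unit [319.2 288.2] 0.59 [0.594 0.003 0.   ]
catch_grip [279.  219.9] 0.67 [ 0.493 -0.029  0.13 ]
cover_hinge [338.2 247.5] 0.63 [0.61  0.04  0.103]
cover_handle [225.1 273.2] 0.81 [ 0.558 -0.181  0.103]
detergent [433.9 268.1] 0.8 [0.68  0.252 0.   ]
softener [405.3 242.5] 0.56 [0.571 0.261 0.   ]
softener [187.2 329.2] 0.37 [ 0.552 -0.272 -0.   ]
brush [194.8 274.5] 0.77 [ 0.417 -0.205  0.01 ]
dose_cup [187.1 327.3] 0.73 [ 0.547 -0.271  0.   ]
dose_cup [195.9 272.4] 0.64 [ 0.399 -0.198  0.   ]
spare_rotor [200.9 348.7] 0.62 [ 0.613 -0.268  0.   ]
parts_tray [113.2 324.1] 0.65 [ 0.459 -0.388  0.   ]
parts_tray [224.5 274.9] 0.24 [ 0.442 -0.148  0.   ]
{'time_s': 1.2, 'q': array([-76.26 ,  18.311,  89.64 ,  -0.001,  72.043,  -1.145]), 'qvel': array([ 0.036, -0.044,  0.107, -0.011,  0.019, -0.046]), 'tau': array([  0.   , -41.236, -23.223,   0.073,   0.038,  -0.   ]), 'tcp_pos': array([ 0.148, -0.556,  0.214]), 'eef_rot': array([[ 0.966,  0.257,  0.   ],
       [ 0.257, -0.966, -0.   ],
       [-0.   ,  0.   , -1.   ]]), 'ft_force': array([ 0.074,  0.005, -0.564]), 'wrist_torque': array([ 0.006,  0.019, -0.006]), 'opening': 1.0024168331305134}
```

View pics/top1.png

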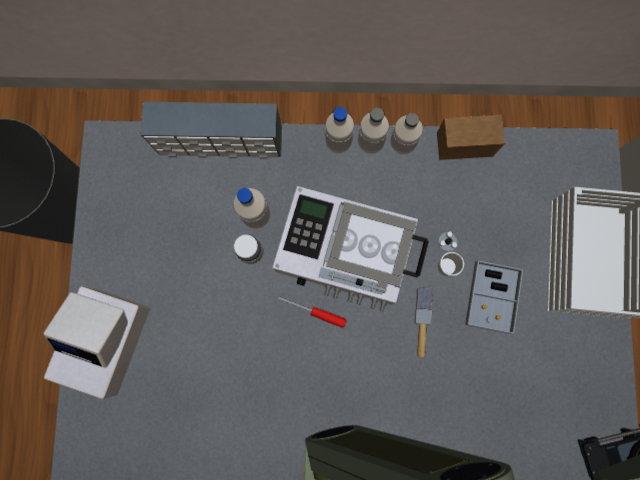

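View pics/scene1.png

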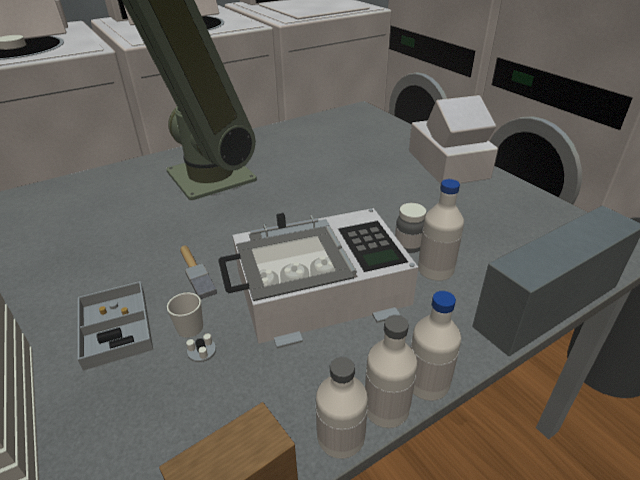

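The top view shows the unit centred near (347,248), knob at (361,282) and handle bar at (420,257). The scene view agrees to within 1 cm: unit yaw is about -13.6°, the knob is near (0.495,-0.031) and the bar near (0.560,-0.180). I'll move above the knob with the jaws along the unit's x.

>>> jog_arm(
  steps=[
    [0.02, 0.04, 0.06, 0.1, 1],
    [0.347, 0.525, 0.06, 1.073, 0.6],
    [0.347, 0.525, 0.06, 1.073, 0.6],
    [0.347, 0.525, 0.06, 1.073, 0.6],
    [0.347, 0.525, 0.06, 1.073, 0.6],
    [0.347, 0.525, 0.06, 1.073, 0.6],
    [0.347, 0.525, 0.06, 1.073, 0.6],
    [0.347, 0.525, 0.06, 1.073, 0.6],
    [0.347, 0.525, 0.06, 1.073, 0.6],
    [0.347, 0.525, 0.06, 1.073, 0.6],
    [0.347, 0.525, 0.06, 1.073, 0.6],
    [0.347, 0.525, 0.06, 1.073, 0.6],
  ],
)

```text
time_s: 2.4
tcp_pos: [0.4677, -0.0703, 0.2727]
eef_rot: [[0.235, 0.972, 0.001], [0.972, -0.235, -0.0], [-0.0, 0.001, -1.0]]
ft_force: [0.8, -1.4, 0.6]
opening: 0.597
```

>>> jog_arm(
  steps=[
    [0.027, 0.039, -0.01, 0, 0.5],
    [0.027, 0.039, -0.01, 0, 0.5],
    [0.027, 0.039, -0.01, 0, 0.5],
    [0.027, 0.039, -0.01, 0, 0.5],
  ],
)

```text
time_s: 2.8
tcp_pos: [0.4934, -0.034, 0.2625]
eef_rot: [[0.236, 0.972, -0.0], [0.972, -0.236, -0.001], [-0.001, -0.0, -1.0]]
ft_force: [-0.0, 0.1, 0.2]
opening: 0.501
```

```bash
python3 - <<'E'
from h import *
np.set_printoptions(precision=4,suppress=True)
print(env.get_state()["tcp_pos"])
for c in("wrist","top"):
    p=read_camera(c);save(p,c+"2")
    print(c,"cam",-np.array(p["R"]).T@np.array(p["t"]))
    for n,z in dict(catch_grip=.13,cover_hinge=.103,cover_handle=.103,dosing_unit=0).items():
        for r in place_of(p,n)[:2]: print(n,np.array(r["pixel"]),round(r["score"],2),onplane(p,r["pixel"],z))
E
```

```text
[ 0.4934 -0.034   0.2625]
wrist cam [0.5118 0.0406 0.4337]
catch_grip [318.  217.9] 0.81 [ 0.4971 -0.0243  0.13  ]
cover_hinge [430.6 117.5] 0.86 [0.6206 0.0382 0.103 ]
dosing_unit [386.  156.2] 0.85 [0.593 0.005 0.   ]
top cam [0.367  0.0479 1.4989]
catch_grip [447.7 267.6] 0.71 [ 0.5338 -0.2418  0.13  ]
cover_hinge [333.5 234.7] 0.69 [0.6154 0.0391 0.103 ]
cover_handle [424.7 256.5] 0.85 [ 0.5641 -0.1904  0.103 ]
dosing_unit [346. 251.] 0.85 [0.5896 0.0039 0.    ]
dosing_unit [310.9 313.2] 0.3 [0.4212 0.0948 0.    ]
```

View pics/wrist2.png

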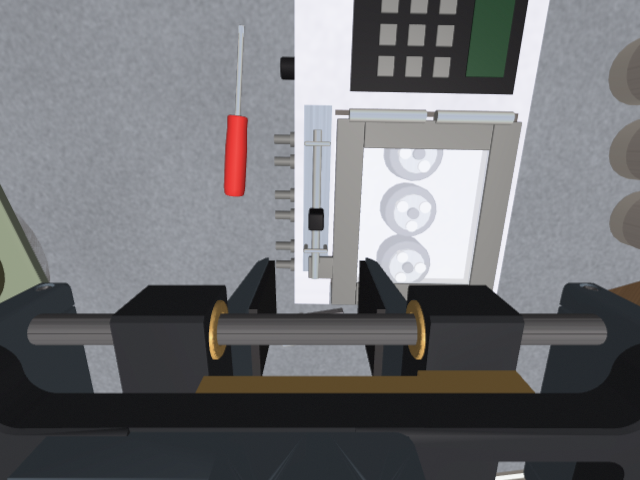

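The wrist view shows the knob at (316,218), centred between the fingers (270 and 365) with the rod vertical, so the yaw is good. The knob is at about (0.497,-0.025). I'll descend and grip it.

>>> jog_arm(
  steps=[
    [0.003, 0.008, -0.05, 0, 0.5],
    [0.003, 0.008, -0.1, 0, 0.5],
    [0.003, 0.008, -0.13, 0, 0.5],
    [0.003, 0.008, -0.144, 0, 0.5],
    [0.003, 0.008, -0.144, 0, 0.5],
    [0.003, 0.008, -0.144, 0, 0.5],
    [0.003, 0.008, -0.144, 0, 0.0],
    [0.003, 0.008, -0.144, 0, 0.0],
    [0.003, 0.008, -0.144, 0, 0.0],
    [0.003, 0.008, -0.144, 0, 0.0],
    [0.003, 0.008, -0.144, 0, 0.0],
    [0.003, 0.008, -0.144, 0, 0.0],
  ],
)

```text
time_s: 4.5
tcp_pos: [0.4947, -0.0247, 0.1186]
eef_rot: [[0.237, 0.972, -0.004], [0.972, -0.237, 0.001], [0.0, -0.004, -1.0]]
ft_force: [-4.8, 1.6, 5.5]
opening: 0.145
```

Opening 0.145 is about 13 mm, so the knob is held. I'll slide it along the unit's +y.

>>> jog_arm(
  steps=[
    [0.002, 0.008, 0, 0, 0],
    [0.004, 0.016, 0, 0, 0],
    [0.006, 0.023, 0, 0, 0],
    [0.0075, 0.031, 0, 0, 0],
    [0.009, 0.037, 0, 0, 0],
    [0.0095, 0.039, 0, 0, 0],
    [0.0095, 0.039, 0, 0, 0],
    [0.0095, 0.039, 0, 0, 0],
  ],
)

```text
time_s: 5.3
tcp_pos: [0.5038, 0.01, 0.1186]
eef_rot: [[0.234, 0.972, -0.005], [0.972, -0.234, -0.008], [-0.009, -0.003, -1.0]]
ft_force: [-8.1, -12.8, 8.0]
opening: 0.149
```

>>> jog_arm(
  steps=[
    [0.001, 0.003, 0, 0, 0],
    [0.0015, 0.006, 0, 0, 0],
    [0.0015, 0.006, 0, 0, 0],
    [0.0015, 0.006, 0, 0, 0],
  ],
)

```text
time_s: 5.7
tcp_pos: [0.5039, 0.0103, 0.1186]
eef_rot: [[0.23, 0.973, -0.009], [0.973, -0.23, -0.019], [-0.02, -0.004, -1.0]]
ft_force: [-10.6, -31.5, 9.9]
opening: 0.151
```

The force climbs to 31 N with no more travel, so it's at the end stop. I'll relax, release and rise.

>>> jog_arm(
  steps=[
    [-0.001, -0.005, 0, 0, 0],
    [-0.002, -0.009, 0, 0, 0],
    [-0.002, -0.009, 0, 0, 0.5],
    [-0.002, -0.009, 0, 0, 0.5],
    [-0.002, -0.009, 0, 0, 0.5],
    [-0.002, -0.009, 0, 0, 0.5],
    [-0.002, -0.009, 0.04, 0, 0.5],
    [-0.002, -0.009, 0.09, 0, 0.5],
    [-0.002, -0.009, 0.14, 0, 0.5],
    [-0.002, -0.009, 0.17, 0, 0.5],
    [-0.002, -0.009, 0.17, 0, 0.5],
  ],
)

```text
time_s: 6.8
tcp_pos: [0.5086, 0.011, 0.2934]
eef_rot: [[0.235, 0.972, 0.011], [0.972, -0.235, -0.0], [0.003, 0.011, -1.0]]
ft_force: [-0.6, 0.5, 0.5]
opening: 0.504
```

```bash
python3 - <<'E'
from h import *
np.set_printoptions(precision=4,suppress=True)
print(env.get_state()["tcp_pos"])
for c in("wrist","scene"):
    p=read_camera(c);save(p,c+"3")
    for n,z in dict(catch_grip=.13,cover_hinge=.103,cover_handle=.103).items():
        for r in place_of(p,n)[:2]: print(c,n,np.array(r["pixel"]),round(r["score"],2),onplane(p,r["pixel"],z))
E
```

```text
[0.5086 0.011  0.2934]
wrist catch_grip [310.  224.9] 0.61 [0.5028 0.009  0.13  ]
wrist cover_hinge [408.9 168.2] 0.78 [0.6185 0.038  0.103 ]
scene catch_grip [294.6 218.1] 0.76 [0.505 0.001 0.13 ]
scene cover_hinge [336.9 249.5] 0.63 [0.6136 0.0342 0.103 ]
scene cover_handle [224.5 274.6] 0.61 [ 0.5611 -0.1836  0.103 ]
```

View pics/wrist3.png

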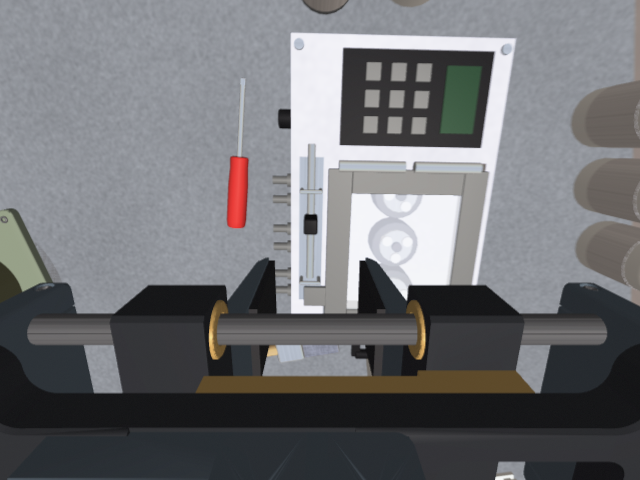

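```bash
python3 - <<'E'
from h import *
a=cv2.imread("pics/wrist2.png")[95:305,270:370]; b=cv2.imread("pics/wrist3.png")[135:320,270:370]
a=cv2.resize(a,None,fx=2.8,fy=2.8,interpolation=cv2.INTER_CUBIC);b=cv2.resize(b,None,fx=2.8,fy=2.8,interpolation=cv2.INTER_CUBIC)
o=np.zeros((a.shape[0],570,3),np.uint8);o[:,:280]=a;o[:b.shape[0],290:]=b
cv2.imwrite("pics/c.png",o)
E
```

```text
(no output)
```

View pics/c.png

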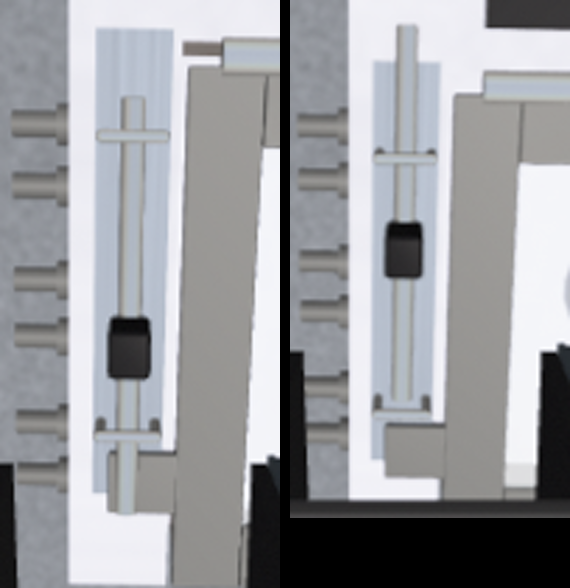

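```bash
python3 - <<'E'
from h import *
np.set_printoptions(precision=4,suppress=True)
p=read_camera("wrist"); y=np.array([.236,.972,0])
f=lambda c,r,z: onplane(p,(c,r),z)
sp,kn,km,rod=f(310,191.4,.12),f(309.5,226.5,.142),f(309.5,215,.142),f(309,278,.112)
sm=f(309,282,.12)
print("spacing",y@(sp-sm),"knob to +staple",y@(sp-kn),"from -staple",y@(kn-sm),"knob top depth",y@(km-kn)); print(sp,kn,sm)
E
```

```text
spacing 0.09913633217685965 knob to +staple 0.031206688328743976 from -staple 0.06792964384811567 knob top depth 0.011438057333494322
[0.5057 0.0418 0.12  ] [0.4981 0.0115 0.142 ] [ 0.4807 -0.0541  0.12  ]
```

The spacing check puts the knob 31–32 mm from the +y staple, and 32 mm is expected at 40 mm of travel. In the picture the bolt has left the lug. Next I'll go above the handle with the jaws along the unit's y.

>>> jog_arm(
  steps=[
    [0.053, -0.195, -0.03, -1.571, 0.31],
    [0.053, -0.195, -0.03, -1.571, 0.31],
    [0.053, -0.195, -0.03, -1.571, 0.31],
    [0.053, -0.195, -0.03, -1.571, 0.31],
    [0.053, -0.195, -0.03, -1.571, 0.31],
    [0.053, -0.195, -0.03, -1.571, 0.31],
    [0.053, -0.195, -0.03, -1.571, 0.31],
    [0.053, -0.195, -0.03, -1.571, 0.31],
    [0.053, -0.195, -0.03, -1.571, 0.31],
    [0.053, -0.195, -0.03, -1.571, 0.31],
    [0.053, -0.195, -0.03, -1.571, 0.31],
    [0.053, -0.195, -0.03, -1.571, 0.31],
  ],
)

```text
time_s: 8.45
tcp_pos: [0.5588, -0.1842, 0.2578]
eef_rot: [[0.972, -0.236, -0.001], [-0.236, -0.972, 0.0], [-0.001, -0.0, -1.0]]
ft_force: [0.3, 0.5, 0.4]
opening: 0.305
```

```bash
python3 - <<'E'
from h import *
np.set_printoptions(precision=4,suppress=True)
s=env.get_state();print(s["tcp_pos"],s["eef_rot"],s["q"])
p=read_camera("wrist");save(p,"wrist4")
print("cam",-np.array(p["R"]).T@np.array(p["t"]))
for n,z in dict(catch_grip=.13,cover_hinge=.103,cover_handle=.103).items():
    for r in place_of(p,n)[:2]: print(n,np.array(r["pixel"]),round(r["score"],2),onplane(p,r["pixel"],z))
E
```

```text
[ 0.5588 -0.1842  0.2578] [[ 0.9718 -0.2358 -0.0009]
 [-0.2358 -0.9718  0.0003]
 [-0.001  -0.     -1.    ]] [-19.3636  18.2442  83.4076  -0.0042  78.4034  84.2753]
cam [ 0.6336 -0.2022  0.4291]
cover_hinge [ 84.7 218.6] 0.97 [0.6182 0.0399 0.103 ]
cover_handle [311.4 224. ] 0.86 [ 0.5592 -0.1787  0.103 ]
cover_handle [369.8 143.9] 0.44 [ 0.6213 -0.2507  0.103 ]
```

View pics/wrist4.png

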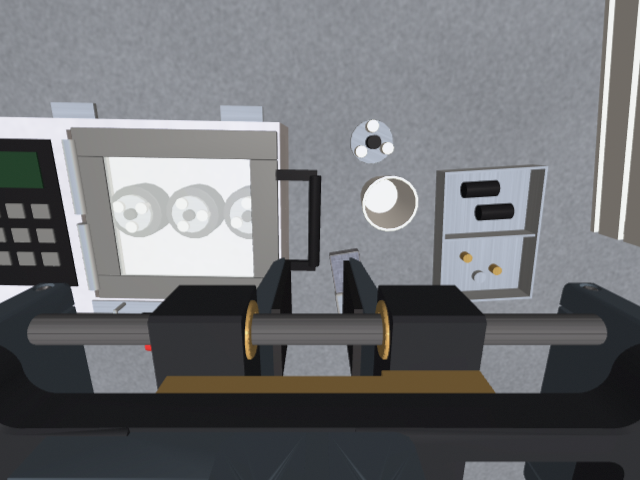

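```bash
python3 - <<'E'
from h import *
np.set_printoptions(precision=4,suppress=True)
p=read_camera("wrist"); g=p["img"].max(2).astype(int); s=env.get_state()
y=np.array([.236,.972,0]);x=np.array([.972,-.236,0])
for r in(190,205,220,235,250):
    c=np.where(g[r,295:335]<60)[0]+295; X=onplane(p,(c.mean(),r),.105); d=X-s["tcp_pos"]; print(r,c.min(),c.max(),X,"dx",d@x,"dy",d@y)
c=np.where(g[160:290,305]<60)[0]+160;print(c)
for r in(175,265): print((onplane(p,(305,r),.105)-s["tcp_pos"])@x)
E
```

```text
190 309 320 [ 0.5919 -0.1899  0.105 ] dx 0.0334770091357311 dy 0.002300409761192596
205 309 320 [ 0.5776 -0.1864  0.105 ] dx 0.018754177070402767 dy 0.002323225588025393
220 309 319 [ 0.5631 -0.1823  0.105 ] dx 0.0036632097172113283 dy 0.00284414194801303
235 309 319 [ 0.5481 -0.1786  0.105 ] dx -0.01180969190747471 dy 0.002874417623409387
250 309 319 [ 0.5327 -0.1749  0.105 ] dx -0.027679310649392535 dy 0.002905469551312011
[171 172 173 174 175 176 177 178 179 260 261 262 263 264 265 266 267 268
 269]
0.047843219244588495
-0.043962380696267275
```

The bar's axis is 2–3 mm towards +y from the TCP and its middle 2 mm towards +x. I'll descend and close.

>>> jog_arm(
  steps=[
    [0.0026, 0.002, -0.04, 0, 0.31],
    [0.0026, 0.002, -0.08, 0, 0.31],
    [0.0026, 0.002, -0.11, 0, 0.31],
    [0.0026, 0.002, -0.135, 0, 0.31],
    [0.0026, 0.002, -0.155, 0, 0.31],
    [0.0026, 0.002, -0.172, 0, 0.31],
    [0.0026, 0.002, -0.172, 0, 0.31],
    [0.0026, 0.002, -0.172, 0, 0.0],
    [0.0026, 0.002, -0.172, 0, 0.0],
    [0.0026, 0.002, -0.172, 0, 0.0],
    [0.0026, 0.002, -0.172, 0, 0.0],
    [0.0026, 0.002, -0.172, 0, 0.0],
  ],
)

```text
time_s: 9.9
tcp_pos: [0.5624, -0.1823, 0.0875]
eef_rot: [[0.972, -0.237, 0.003], [-0.237, -0.972, -0.0], [0.003, -0.0, -1.0]]
ft_force: [0.4, 0.3, 3.9]
opening: 0.126
```

```bash
python3 - <<'E'
import numpy as np
# bar arc relative to shut: shift along +y_unit and z
y=np.array([.236,.972])
for a in range(5,65,5):
    t=np.radians(a); h=.229*(1-np.cos(t)); print(a,np.round(h*y,4),round(.229*np.sin(t),4))
E
```

```text
5 [0.0002 0.0008] 0.02
10 [0.0008 0.0034] 0.0398
15 [0.0018 0.0076] 0.0593
20 [0.0033 0.0134] 0.0783
25 [0.0051 0.0209] 0.0968
30 [0.0072 0.0298] 0.1145
35 [0.0098 0.0403] 0.1313
40 [0.0126 0.0521] 0.1472
45 [0.0158 0.0652] 0.1619
50 [0.0193 0.0795] 0.1754
55 [0.023  0.0949] 0.1876
60 [0.027  0.1113] 0.1983
```

Opening 0.126 is 11.5 mm, so the bar is gripped. I'll lift along the arc to 30° first.

>>> jog_arm(
  steps=[
    [0.0, 0.0, 0.01, 0, 0],
    [0.0002, 0.0008, 0.02, 0, 0],
    [0.0005, 0.002, 0.03, 0, 0],
    [0.0008, 0.0034, 0.04, 0, 0],
    [0.0013, 0.0053, 0.05, 0, 0],
    [0.0018, 0.0076, 0.059, 0, 0],
    [0.0025, 0.0103, 0.069, 0, 0],
    [0.0033, 0.0134, 0.078, 0, 0],
    [0.0051, 0.0209, 0.097, 0, 0],
    [0.0072, 0.0298, 0.1145, 0, 0],
    [0.0072, 0.0298, 0.1145, 0, 0],
    [0.0072, 0.0298, 0.1145, 0, 0],
  ],
)

```text
time_s: 11.1
tcp_pos: [0.5697, -0.1543, 0.2019]
eef_rot: [[0.972, -0.235, 0.004], [-0.235, -0.972, -0.005], [0.005, 0.004, -1.0]]
ft_force: [5.5, -6.4, 0.4]
opening: 0.123
```

>>> jog_arm(
  steps=[
    [0.0013, 0.005, 0.0085, 0, 0],
    [0.0026, 0.0105, 0.0168, 0, 0],
    [0.004, 0.0163, 0.025, 0, 0],
    [0.0054, 0.0223, 0.0327, 0, 0],
    [0.007, 0.0288, 0.0402, 0, 0],
    [0.0086, 0.0354, 0.0474, 0, 0],
    [0.0103, 0.0425, 0.0543, 0, 0],
    [0.0121, 0.0497, 0.0609, 0, 0],
    [0.0139, 0.0573, 0.0672, 0, 0],
    [0.0158, 0.0651, 0.0731, 0, 0],
    [0.0178, 0.0733, 0.0786, 0, 0],
    [0.0198, 0.0815, 0.0838, 0, 0],
  ],
)

```text
time_s: 12.3
tcp_pos: [0.59, -0.0751, 0.2872]
eef_rot: [[0.971, -0.237, 0.006], [-0.237, -0.971, -0.009], [0.008, 0.007, -1.0]]
ft_force: [5.2, -9.0, 5.6]
opening: 0.124
```

>>> jog_arm(
  steps=[
    [0, 0, 0, 0, 0],
    [0, 0, 0, 0, 0],
    [0, 0, 0, 0, 0],
    [0, 0, 0, 0, 0],
  ],
)

```text
time_s: 12.7
tcp_pos: [0.59, -0.0751, 0.2871]
eef_rot: [[0.971, -0.237, 0.007], [-0.237, -0.971, -0.009], [0.008, 0.007, -1.0]]
ft_force: [5.1, -8.5, 7.9]
opening: 0.125
```

```bash
python3 - <<'E'
from h import *
np.set_printoptions(precision=4,suppress=True)
s=env.get_state();print(s["tcp_pos"],s["ft_force"],s["opening"],abs(s["qvel"]).max())
H=np.array([.6175,.038,.103]);y=np.array([.236,.972,0])
B=s["tcp_pos"]+[0,0,.0155]; d=B-H; print("angle",np.degrees(np.arctan2(d[2],-d@y)),"r",np.hypot(d[2],d@y))
p=read_camera("scene");save(p,"scene5")
for n in("cover_handle","catch_grip"):
    for r in place_of(p,n)[:2]: print(n,r, "expected bar",proj(p,B))
for n,X in dict(detergent=(.685,.251,0),softener=(.58,.261,0),dose_cup=(.55,-.27,0),spare_rotor=(.617,-.272,0),parts_tray=(.467,-.387,0)).items():
    for r in place_of(p,n)[:1]: print(n,onplane(p,r["pixel"],0)-X)
E
```

```text
[ 0.59   -0.0751  0.2871] [ 5.0741 -8.5296  7.9402] 0.1253101580091801 0.08930964302924084
angle 59.757604620907735 r 0.2310946535149799
cover_handle {'pixel': [273.8, 173.0], 'score': 0.61} expected bar [275.5384 169.9473]
catch_grip {'pixel': [293.8, 217.0], 'score': 0.74} expected bar [275.5384 169.9473]
catch_grip {'pixel': [317.3, 286.7], 'score': 0.72} expected bar [275.5384 169.9473]
detergent [ 0.0035 -0.0069  0.    ]
softener [-0.0072 -0.0068  0.    ]
dose_cup [ 0.002   0.0007 -0.    ]
spare_rotor [-0.0027  0.001   0.    ]
parts_tray [ 0.0017 -0.0021  0.    ]
```

View pics/scene5.png

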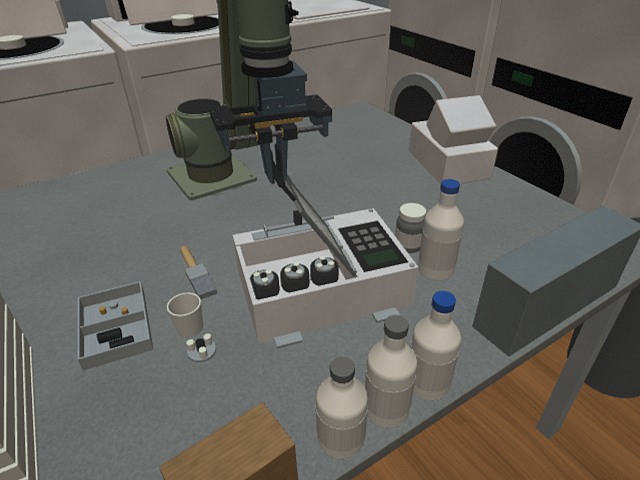

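The scene view shows the cover held open by its bar near (275,170). The catch knob is still back at (294,217) and the bystanders haven't moved. The angle works out at about 60° (radius 231 mm against the given 229 mm), so I'm handing in.

```bash
python3 -c "
from h import *
s=env.get_state();print(s['tcp_pos'],s['opening'],s['time_s']);print(sign_off())"
```

```text
[ 0.58998287 -0.07512765  0.28713105] 0.1247514082885428 13.1
the job is handed in; nothing more can be done
None
```

The catch is drawn back to its end stop and the gripper is holding the pump cover at about 60°. I handed the job in at 13.1 s; `sign_off` gave no verdict.

- **Catch:** I gripped the knob and slid it until the force rose to 31 N with no more travel. The knob then stood about 31 mm from the +y staple, where 32 mm is expected at full travel. The tool itself moved only about 36 mm, which fits a start a few millimetres past 0. The knob hadn't shifted in the last picture.
- **Cover:** I gripped the handle bar and lifted it along its arc. The arm's measured pose gives 59.8° at a radius of 231 mm, against the given 229 mm. In the last picture the bar sits within about 4 px of where that pose puts it. The grip (11.4 mm on the 12 mm bar) and tool pose were steady before hand-in. The joint angle and finger contact force can't be read directly, so neither was checked.
- **Bystanders:** the bottle, jar, cup, rotor and tray measured within 1 cm of their starting places. The brush looks unmoved in the last picture. The screwdriver wasn't measured and is hidden in that view, but nothing came near it.
- **Disagreements:** the first knob positions from the top and scene cameras were about 7 mm off the wrist camera's. I used the wrist view, and the knob was gripped on the first try.

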